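# Swap the sanding block and the clamping square, then pile the squares

## Task

The cork sanding block and the largest L-shaped clamping square lie in each other's places: swap them, first parking the block on the free round disc, so that the large square ends up with its outline centred on the white square board and the block in the middle of the black rectangular mat, lying lengthwise along it. Once the large square is on its board, pile the middle-sized square on it and the smallest on top, each with its outline centred on the one beneath and edges parallel but turned half round, heel over the open side, so that the pile stays balanced. Leave the glue bottle and the screw jar where they are.

Things in the scene. Friction and masses are not known exactly. Their poses are not given: they have to be found in the camera images.
- block_c (a point): Sanding block: a cork block with a dark grey sole, 120 mm (its x) by 55 mm (its y) by 40 mm high, about 0.12 kg. This point is its centre, 20 mm above its underside. It starts flat on the white board.
- large_c (a point): Largest clamping square: flat brown wood L, arms 120 mm long outside, 45 mm wide, 20 mm thick, dark dots for holes; about 0.12 kg, starts on the mat. Point: on the L's diagonal near its mass centre, 10 mm above its underside. In its axes (mm): heel (outer corner) (-46, -46), arms from it along +x and +y, inner corner (-1, -1), open notch beyond; middle of its square outline (+14, +14). z up.
- middle_c (a point): Middle clamping square: flat brown wood L, arms 104 mm long outside, 45 mm wide, 20 mm thick, dark dots for holes; about 0.1 kg, starts on the bench, z=0. Point: on the L's diagonal near its mass centre, 10 mm above its underside. In its axes (mm): heel (outer corner) (-41, -41), arms from it along +x and +y, inner corner (4, 4), open notch beyond; middle of its square outline (+11, +11). z up.
- small_c (a point): Smallest clamping square: flat brown wood L, arms 88 mm long outside, 45 mm wide, 20 mm thick, dark dots for holes; about 0.08 kg, starts on the bench, z=0. Point: on the L's diagonal near its mass centre, 10 mm above its underside. In its axes (mm): heel (outer corner) (-37, -37), arms from it along +x and +y, inner corner (8, 8), open notch beyond; middle of its square outline (+7, +7). z up.
- board: White square board, 150 x 150 mm, 8 mm thick, fixed to the bench: the place for the pile of squares. Origin at the centre of its underside, axes along its edges, z up.
- mat: Black rectangular rubber mat, 170 mm (its x) by 130 mm (its y), 8 mm thick, fixed to the bench: the place for the sanding block. Origin at the centre of its underside, z up.
- disc: Dark wooden round disc, 140 mm in diameter, 8 mm thick, fixed to the bench, empty at the start: the free spot. Origin at the centre of its underside.
- glue: White glue bottle with an orange cap, 52 mm in diameter, 130 mm tall, standing loose on the bench; a bystander. Origin at the centre of its underside.
- jar: Glass screw jar with a steel lid, 64 mm in diameter, 75 mm tall, standing loose on the bench; a bystander. Origin at the centre of its underside.
Things that resemble listed ones, but are neither listed nor needed, are in the scene too. What is shaped like the part that bears middle_c but blue or pink is not meant.

How it is judged:
By the outcome, as a careful person would: the job done as asked, in the order asked, and still so for the second after the job is handed in, with the robot touching nothing.
It also fails if it takes over 144 s, if anything falls off the work surface, if the arm or the gripper's body presses on something with over 40 N, if the wrist force passes 120 N, or if a joint passes its speed limit or range.

## Robot

A 6-joint arm with a two-finger parallel gripper is mounted at the origin on the work surface. World frame = base frame: x ahead of the robot, y to its left, z up, the work surface at z = 0. Lengths are in m, angles in rad, forces in N, time in s.
With the tool pointing down it reaches from about 0.3 to 0.825 m from the base axis. Payload 5.4 kg.
Tool frame: the origin (TCP) lies at the very end of the fingers, on their centre line; the grasp point (between the pads) lies 19 mm behind it; z points along the fingers, y is the line along which they close (so a half turn about z gives the same grasp; the last joint's range is limited). The gripper opens to 92 mm and grips with 3 to 60 N. Pads are 20 mm wide; open, the fingers measure 128 mm over their backs; the gripper's body (75 mm by 189 mm) begins 69 mm behind the grasp point.
Start: joints at [0.934, 0.158, 1.597, -0, 1.386, -0.21], TCP at [0.238, 0.523, 0.186] pointing down, gripper open.
Joint ranges: [-2.91, 2.91], [-0.94, 2.29], [0.18, 2.7], [-1.29, 4.43], [0.17, 2.64], [-3, 3]. Speed limits (rad/s): [2.57, 2.57, 3.14, 3.14, 3.14, 3.14].

## Interface

Orientations are given as a rotation vector (axis times angle).
In Python, from workcell import bot gives the robot as it stands. Calls block until the motion is done:
- bot.goto(position, orientation): joint-space move of the TCP to a pose.
- bot.line_to(position, rot=None, max_speed=0.15): straight line of the TCP; rot=None keeps the orientation; max_speed is the mean speed in m/s.
- bot.set_joints(angles): joint-space move.
- bot.set_gripper(opening, newtons=None): opening from 0.0 (shut) to 1.0 (fully open); newtons is the grip in N (None keeps the last); returns when the fingers have stopped.
- bot.hold(seconds).
- bot.inverse_kinematics(position, orientation): joint angles nearest the present ones, or None.
- bot.read_camera(name): name is "side" or "top" or "wrist"; returns a dict with "pixels" (420x560x3 uint8, blue, green, red), "fx", "fy", "cx", "cy" (pixels), "R" (3x3) and "t" (3): a world point X has camera coordinates R X + t. Camera axes: x right, y down, z forward; pixel columns grow to the right and rows downward; lengths in m; the calibration is good to about 2 mm. A picture is of the moment at which its call begins. There is no depth.
A pose or a line that the arm cannot do raises bot.MotionError and nothing moves.
- bot.job_done(): hands the job in; it is judged then, once.
Readings, each from a call of its own:
- bot.current_clock(): time.
- bot.current_joints(): joint angles.
- bot.current_joint_vel(): joint speeds.
- bot.current_effort(): joint torques, N m.
- bot.current_ee_pos(): TCP position.
- bot.current_tool_rot(): TCP orientation.
- bot.current_contact_force(): force on the tool from outside, world axes, zero at the start.
- bot.current_ft_torque(): the same for the moment, N m.
- bot.current_opening(): opening from 0.0 (shut) to 1.0 (fully open).
- bot.current_grip_force(): force on a finger pad.
Only numpy, scipy, OpenCV 4.12 (cv2) and the standard library are available. Lean on these libraries where they do the work, as an engineer would, in place of code of your own. Each camera call takes 0.05 s, during which the arm holds its last target. There are 200 camera calls.

## Working session

There is one attempt and no reset: what is moved stays moved. The work goes in short steps, each a Python script; the robot and the scene stay as the last script left them, time stands still between calls to the robot, and variables do not carry over. Pictures are saved under pics/ and viewed, at most 15 in all, crops included, and the job is handed in when it is done.

```bash
mkdir -p pics; ls; python3 - <<'E'
from workcell import bot
import cv2,numpy as np
for n in("top","side"):
    c=bot.read_camera(n);cv2.imwrite(f"pics/{n}0.png",c["pixels"]);np.savez(f"{n}0.npz",**c)
    print(n,c["fx"],c["cx"],c["cy"],c["R"].round(3).tolist(),c["t"].round(3))
E
```

```text
pics
top 425.990204537544 270.5616105980144 204.21360121586332 [[-0.019, -1.0, -0.015], [-0.996, 0.02, -0.088], [0.089, 0.013, -0.996]] [-0.063  0.475  1.048]
side 392.834586287285 281.5006022832445 209.71405669337383 [[0.66, -0.751, -0.013], [-0.547, -0.468, -0.694], [0.516, 0.465, -0.72]] [-0.383  0.252  1.001]
```

View pics/top0.png

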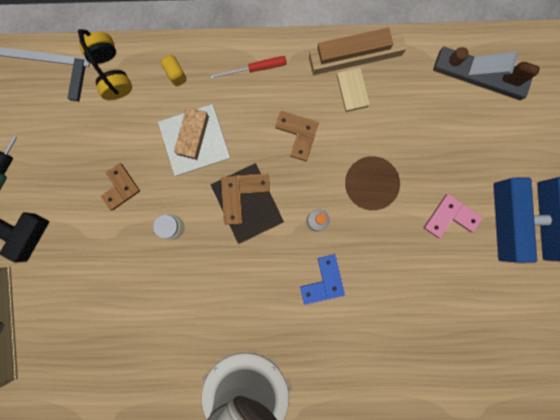

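View pics/side0.png

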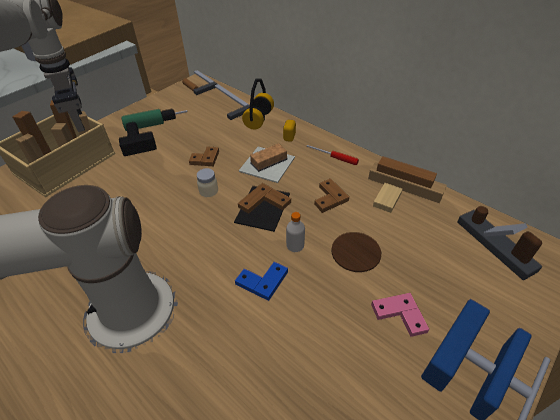

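Top view: block on the white board (192,135), large L on the mat (245,198), middle L at (298,135), small L at (120,187). The free disc is at (372,183), the glue at (318,220) and the jar at (167,227). Next I'll segment by colour.

```bash
cat > h.py <<'E'
import cv2,numpy as np
from scipy.spatial.transform import Rotation as Ro
def cast(c,uv,z):
    uv=np.asarray(uv,float).reshape(-1,2)
    d=np.c_[(uv[:,0]-c["cx"])/c["fx"],(uv[:,1]-c["cy"])/c["fy"],np.ones(len(uv))]@c["R"]
    o=-c["R"].T@c["t"]; return (o+d*((z-o[2])/d[:,2])[:,None])[:,:2]
def project(c,X):
    p=c["R"]@np.asarray(X,float)+c["t"]; return np.array([p[0]/p[2]*c["fx"]+c["cx"],p[1]/p[2]*c["fy"]+c["cy"]])
def rect(c,m,z,seed=None):
    """contour of the mask blob nearest the seed, cast onto plane z -> centre, size, angle, centroid, contour"""
    cs,_=cv2.findContours(m,cv2.RETR_EXTERNAL,cv2.CHAIN_APPROX_NONE)
    cs=[k for k in cs if cv2.contourArea(k)>150]
    k=min(cs,key=lambda k:abs(cv2.pointPolygonTest(k,tuple(map(float,seed)),True)) if cv2.pointPolygonTest(k,tuple(map(float,seed)),True)<0 else 0)
    P=(cast(c,k.reshape(-1,2),z)*1000).astype(np.float32)
    (ctr,sz,a)=cv2.minAreaRect(P); M=cv2.moments(P.reshape(-1,1,2))
    return np.array(ctr),np.array(sz),a,np.array([M["m10"]/M["m00"],M["m01"]/M["m00"]]),k
def lpose(r):
    """outline centre (mm) and yaw of L's own x axis: heel direction from notch"""
    ctr,sz,a,cen,k=r; d=cen-ctr  # towards heel = -(1,1) in own axes
    yaw=np.degrees(np.arctan2(-d[1],-d[0]))-45
    yaw=a+90*np.round((yaw-a)/90); return ctr,(yaw+180)%360-180
E
python3 - <<'E'
from h import *
c=dict(np.load("top0.npz"));im=c["pixels"];hsv=cv2.cvtColor(im,cv2.COLOR_BGR2HSV)
for n,p in dict(block=(185,140),block2=(196,125),large=(240,186),large2=(232,205),mid=(300,138),mid2=(285,120),small=(122,190),bench=(330,160),bench2=(150,250),board=(215,155),mat=(255,215),disc=(372,183)).items(): print(n,im[p[1],p[0]],hsv[p[1],p[0]])
w=im[95:245,90:410];cv2.imwrite("pics/topcrop.png",cv2.resize(w,None,fx=2.5,fy=2.5,interpolation=cv2.INTER_CUBIC))
print(-c["R"].T@c["t"])
E
```

```text
block [106 143 179] [ 15 104 179]
block2 [103 140 176] [ 15 106 176]
large [ 64  98 135] [ 14 134 135]
large2 [ 68 104 141] [ 15 132 141]
mid [ 60  95 132] [ 15 139 132]
mid2 [53 69 88] [ 14 101  88]
small [ 64 100 137] [ 15 136 137]
bench [109 146 170] [ 18  92 170]
bench2 [ 97 131 154] [ 18  94 154]
board [189 195 192] [ 45   8 195]
mat [38 44 51] [14 65 51]
disc [38 62 90] [ 14 147  90]
[ 0.37916191 -0.0862943   1.08479162]
```

View pics/topcrop.png

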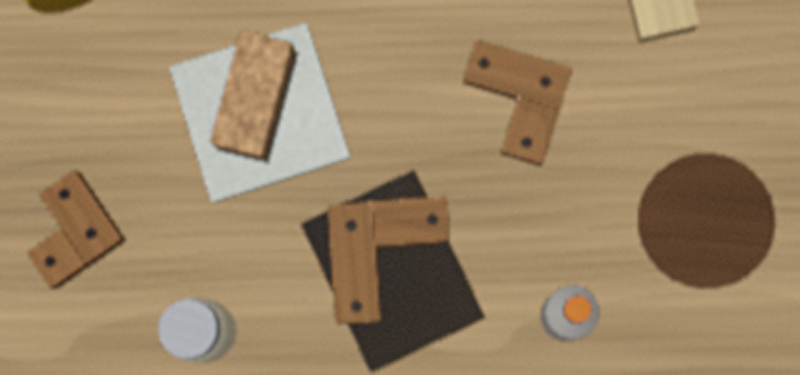

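The crop shows all the parts clearly, with all four corners of the board and of the mat visible.

```bash
cat >> h.py <<'E'
def masks(im):
    h=cv2.cvtColor(cv2.GaussianBlur(im,(3,3),0),cv2.COLOR_BGR2HSV);H,S,V=cv2.split(h)
    u=lambda b:cv2.morphologyEx(b.astype(np.uint8)*255,cv2.MORPH_OPEN,np.ones((3,3)))
    return dict(L=u((S>113)&(H<20)&(V>55)),block=u((S>70)&(H<20)&(V>90)),board=u((S<45)&(V>140)),mat=u((V<68)&(S<105)),orange=u((S>170)&(H<15)))
E
python3 - <<'E'
from h import *
c=dict(np.load("top0.npz"));im=c["pixels"];m=masks(im)
# block: only inside board hull
b=cv2.morphologyEx(m["board"],cv2.MORPH_CLOSE,np.ones((3,3)))
for n,k,z,s in [("board","board",.008,(215,155)),("mat","mat",.008,(260,215)),("disc","L",.008,(372,183)),("large","L",.028,(232,205)),("middle","L",.02,(304,132)),("small","L",.02,(122,187)),("glue","orange",.13,(320,219))]:
    r=rect(c,m[k],z,s); print(n,r[0].round(1),r[1].round(1),round(r[2],1),"L" if n in("large","middle","small") else "",lpose(r)[1] if z>.01 else "")
hull=np.zeros_like(b);cv2.fillConvexPoly(hull,cv2.convexHull(rect(c,m["board"],.008,(215,155))[4]),255)
r=rect(c,m["block"]&hull,.048,(192,135));print("block",r[0],r[1],r[2])
r=rect(c,m["board"],.075,(167,227));print("jar",r[0],r[1])
E
```

```text
board [647.2 124.5] [150.9 150.8] 17.4  
mat [454.4 -22.5] [106.5 122.8] 24.6  
disc [ 524.  -331.7] [134.2 133.5] 88.0  
large [488.3  -9.6] [122.9 118.5] 1.9 L -178.1360627412796
middle [ 648.2 -132.6] [102.  105.3] 71.6 L 71.62837219238281
small [527.2 320.5] [91.8 89. ] 33.6 L 33.58280944824219
glue [791.7 -71.4] [18.5 83.6] 11.5  11.488468170166016
block [655.5758667  124.16292572] [ 56.80157089 120.53142548] 74.82474517822266
jar [422.10015869 181.77070618] [57.20271301 52.53958511]
```

```bash
cat >> h.py <<'E'
def rot(a):
    a=np.radians(a);s,c=np.sin(a),np.cos(a)
    return Ro.from_matrix(np.array([[-s,c,0],[c,s,0],[0,0,-1]]).T).as_rotvec()
def snap(bot,n,cam="wrist"):
    c=bot.read_camera(cam);cv2.imwrite(f"pics/{n}.png",c["pixels"]);np.savez(f"{n}.npz",**c);return c
E
python3 - <<'E'
from h import *
from workcell import bot
c=dict(np.load("top0.npz"));m=masks(c["pixels"])["mat"]
roi=np.zeros_like(m);roi[155:250,205:290]=255
P=cast(c,np.argwhere(m&roi)[:,::-1],.008)*1000
print("mat",cv2.minAreaRect(P.astype(np.float32)))
print("glue",cast(c,(321,218),.13),"jar",cast(c,(166,226.6),.075))
bot.goto([.60,.124,.25],rot(74.8)); print(bot.current_joints(),bot.current_clock())
c=snap(bot,"w1"); print(c["fx"],-c["R"].T@c["t"],c["R"].round(2).tolist())
E
```

```text
mat ((479.864501953125, -10.8724365234375), (162.45237731933594, 122.78677368164062), 24.571592330932617)
glue [[ 0.43073618 -0.18577609]] jar [[0.42058047 0.17697159]]
[ 8.28139004e-03  2.21553460e-01  1.39988404e+00  2.52013497e-04
  1.52049209e+00 -1.29850826e+00] 2.0583
350.50798672137955 [0.51849008 0.146938   0.44757381] [[0.26, 0.97, 0.0], [0.92, -0.25, 0.29], [0.28, -0.08, -0.96]]
```

View pics/w1.png

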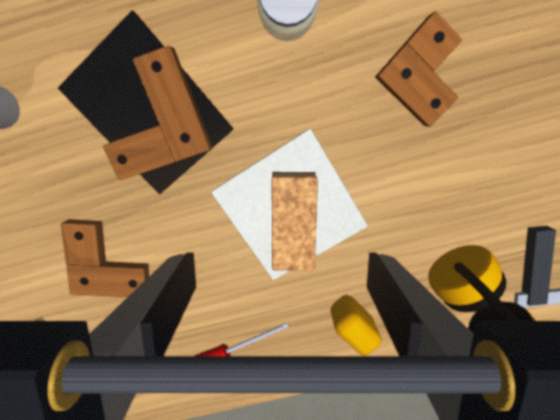

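The wrist view shows the block (295,220), the board, the large L (160,110) on the mat (145,100), the middle L (105,260) and the small L (420,70). I'll measure them here and compare with the top view.

```bash
python3 - <<'E'
from h import *
c=dict(np.load("w1.npz"));im=c["pixels"];m=masks(im)
hsv=cv2.cvtColor(im,cv2.COLOR_BGR2HSV)
for p in [(295,220),(170,90),(85,240),(400,30),(260,160),(120,70)]: print(p,hsv[p[1],p[0]],end=" ")
print()
m["L"]=((hsv[...,1]>125)&(hsv[...,2]>60)).astype(np.uint8)*255 if False else m["L"]
for n,k,z,X in [("board","board",.008,(.61,.07,.008)),("large","L",.028,(.51,.03,.02)),("middle","L",.02,(.672,-.14,.02)),("small","L",.02,(.527,.305,.02))]:
    r=rect(c,m[k],z,project(c,X)); print(n,project(c,X).round(),r[0].round(1),r[1].round(1),round(r[2],1),lpose(r)[1].round(1))
hull=np.zeros_like(m["L"]);cv2.fillConvexPoly(hull,cv2.convexHull(rect(c,m["board"],.008,project(c,(.61,.07,.008)))[4]),255)
r=rect(c,m["block"]&hull,.048,(295,220));print("block",r[0],r[1],r[2])
roi=np.zeros_like(m["L"]);roi[5:200,50:240]=255
print("mat",cv2.minAreaRect((cast(c,np.argwhere(m["mat"]&roi)[:,::-1],.008)*1000).astype(np.float32)))
E
```

```text
(295, 220) [ 15 132 220] (170, 90) [ 13 173 158] (85, 240) [ 13 169 158] (400, 30) [ 17 124 194] (260, 160) [ 20  32 191] (120, 70) [120  17  30] 
board [242. 195.] [644.2 125.6] [149. 149.] 17.1 -72.9
large [184. 127.] [628.3 109.2] [758.9 447.9] 74.9 -15.1
middle [106. 280.] [630.4 108.4] [773.4 456.5] 74.9 -15.1
small [417.  77.] [630.4 108.4] [773.4 456.5] 74.9 -15.1
block [652.64886475 127.94532013] [ 54.37907028 124.24238586] 74.4521484375
mat ((479.238525390625, -12.59356689453125), (166.39239501953125, 134.8710174560547), 24.465824127197266)
```

```bash
cat >> h.py <<'E'
UP=.24
def pick(bot,xy,a,z,op,N=40):
    """xy in mm; closing angle a deg; TCP height z"""
    p=np.r_[np.array(xy)/1000,UP]
    bot.set_gripper(op); bot.goto(p,rot(a)); bot.line_to([p[0],p[1],z],max_speed=.12)
    bot.set_gripper(0.,N); print("pick op mm",bot.current_opening()*92,"grip",bot.current_grip_force(),"ee",np.round(bot.current_ee_pos(),4))
    bot.line_to(p,max_speed=.12)
def place(bot,xy,a,z,op,up=UP):
    p=np.r_[np.array(xy)/1000,up]
    bot.goto(p,rot(a)); bot.line_to([p[0],p[1],z+.03],max_speed=.15); bot.line_to([p[0],p[1],z],max_speed=.04)
    print("place op mm",bot.current_opening()*92,"F",np.round(bot.current_contact_force(),1),"ee",np.round(bot.current_ee_pos(),4))
    bot.set_gripper(op); bot.line_to([p[0],p[1],UP],max_speed=.15); print("t",bot.current_clock())
E
python3 - <<'E'
from h import *
from workcell import bot
c=dict(np.load("w1.npz"));hsv=cv2.cvtColor(cv2.GaussianBlur(c["pixels"],(3,3),0),cv2.COLOR_BGR2HSV)
m=cv2.morphologyEx(((hsv[...,1]>150)&(hsv[...,0]<20)&(hsv[...,2]>60)).astype(np.uint8)*255,cv2.MORPH_CLOSE,np.ones((5,5)))
for n,z,X in [("large",.028,(.51,.03,.02)),("middle",.02,(.672,-.14,.02)),("small",.02,(.527,.305,.02))]:
    r=rect(c,m,z,project(c,X)); print(n,r[0].round(1),r[1].round(1),round(r[2],1),lpose(r)[1].round(1))
pick(bot,(654,126),74.6,.018,.9)
place(bot,(524,-332),74.6,.0185,.9)
# look over the mat for large
bot.goto([.47,.0,.27],rot(0)); c=snap(bot,"w2"); print(bot.current_joints())
E
```

```text
large [486.5  -7.9] [119.9 121.3] 3.2 -176.8
middle [ 645.5 -127.6] [107.2 106.3] 71.3 71.3
small [525.5 321.8] [88. 89.] 34.0 34.0
pick op mm 52.75471265651689 grip 40.00026226043701 ee [0.654  0.126  0.0181]
place op mm 53.146890811836705 F [-0.5  0.4 -0.9] ee [ 0.5241 -0.3321  0.0185]
t 13.65
[-2.58762002e-01 -1.64998349e-01  1.75588275e+00 -1.49710373e-04
  1.55092637e+00 -2.58456094e-01]
```

View pics/w2.png

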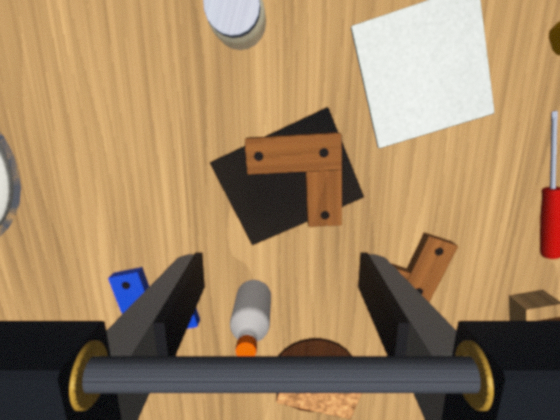

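Wrist view: the large L lies on the mat at (300,170), the board is bare at (425,70), the glue is upright at (250,315), and the block is on the disc.

```bash
cat >> h.py <<'E'
def wL(im):
    hsv=cv2.cvtColor(cv2.GaussianBlur(im,(3,3),0),cv2.COLOR_BGR2HSV)
    return cv2.morphologyEx(((hsv[...,1]>150)&(hsv[...,0]<20)&(hsv[...,2]>60)).astype(np.uint8)*255,cv2.MORPH_CLOSE,np.ones((5,5)))
def R2(a): a=np.radians(a);return np.array([[np.cos(a),-np.sin(a)],[np.sin(a),np.cos(a)]])
E
python3 - <<'E'
from h import *
c=dict(np.load("w2.npz"));m=masks(c["pixels"])
r=rect(c,wL(c["pixels"]),.028,project(c,(.51,.03,.02)));print("large",r[:3],lpose(r)[1])
r=rect(c,m["board"],.008,project(c,(.646,.125,.008)));print("board",r[:3],r[4].min((0,1)))
roi=np.zeros_like(m["L"]);roi[90:250,200:370]=255
print("mat",cv2.minAreaRect((cast(c,np.argwhere(m["mat"]&roi)[:,::-1],.008)*1000).astype(np.float32)))
E
```

```text
large (array([485.83886719,  -8.86061478]), array([119.19805145, 118.74317932]), 2.873110055923462) -177.12688994407654
board (array([643.83288574, 125.4233551 ]), array([149.42059326, 149.33746338]), 17.077632904052734) [352   0]
mat ((478.7507629394531, -11.750877380371094), (165.36697387695312, 131.1921844482422), 24.542036056518555)
```

```bash
python3 - <<'E'
from h import *
from workcell import bot
C=np.array([486.2,-8.8]);y=-177.;g=np.array([-37.5,0])
pick(bot,C+R2(y)@g,y+180,.011,.75)
B=np.array([645,125.3]);Y=-162.9
place(bot,B+R2(Y)@g,Y+180,.0115,.75)
bot.goto([.56,.10,.28],rot(17)); c=snap(bot,"w3"); m=masks(c["pixels"])
hsv=cv2.cvtColor(c["pixels"],cv2.COLOR_BGR2HSV)
r=rect(c,wL(c["pixels"]),.028,project(c,np.r_[(B+R2(Y)@g)/1000,.028]));print("large",r[:3],lpose(r)[1])
u=np.array([project(c,[.56,.0,.008]),project(c,[.7,.25,.008])]);print(u)
bm=m["board"].copy()
x0,x1=np.clip(np.array([project(c,np.r_[B/1000+d,.008])[0] for d in([.1,.1],[-.1,.1],[.1,-.1],[-.1,-.1])]),0,560)[[0,0]] if 0 else (0,560)
r=rect(c,bm,.008,project(c,np.r_[(B+R2(Y)@[30,30])/1000,.008]));print("board",r[:3])
E
```

```text
pick op mm 0.4398066329480336 grip 0.0 ee [ 0.5236 -0.0068  0.011 ]
place op mm 0.21618314366499175 F [0.9 0.9 0.1] ee [0.6811 0.1363 0.0118]
t 27.2083
large (array([823.62237549, 169.91494751]), array([88.36487579, 54.48797607]), 27.61968994140625) -62.38031005859375
[[261.00700097 238.11764252]
 [421.94885829  91.44596638]]
board (array([644.33868408, 125.55002594]), array([148.89172363, 148.33248901]), 17.076732635498047)
```

View pics/w3.png

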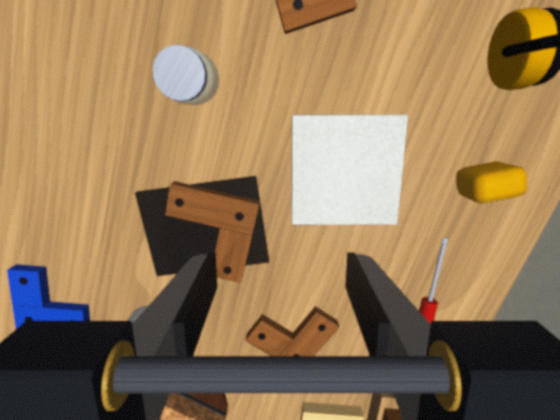

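Grasp missed: the large L is still on the mat at (225,220) and the board is empty. I'll check whether it moved.

```bash
python3 - <<'E'
from h import *
from workcell import bot
c=dict(np.load("w3.npz"));m=wL(c["pixels"])
r=rect(c,m,.028,(240,235));print("large",r[:3],lpose(r)[1])
m[300:]=0
c2=snap(bot,"top1","top");m2=masks(c2["pixels"])["L"]
for X,z in (([.52,-.01,.028],.028),([.672,-.14,.02],.02)):
    r=rect(c2,m2,z,project(c2,X));print("top",r[:3],lpose(r)[1])
im=c2["pixels"][130:260,190:400];cv2.imwrite("pics/t1.png",cv2.resize(im,None,fx=3.5,fy=3.5,interpolation=cv2.INTER_CUBIC))
print(bot.current_opening(),bot.current_clock())
E
```

```text
large (array([486.65551758,  -7.28128815]), array([119.3500061 , 122.13623047]), 3.4404163360595703) -176.55958366394043
top (array([489.02685547,  -8.73696136]), array([115.49463654, 122.64545441]), 89.48394012451172) 179.48394012451172
top (array([ 648.16809082, -132.54336548]), array([101.8499527 , 105.40607452]), 71.80081176757812) 71.80081176757812
0.7499616884310383 27.9
```

View pics/t1.png

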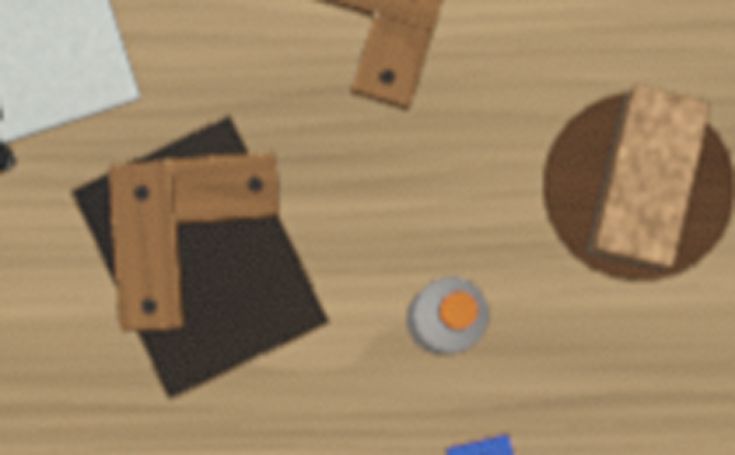

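The top view shows the L unmoved, the block on the disc and the glue standing. I'll go down again and watch the closing from the side camera.

```bash
python3 - <<'E'
from h import *
from workcell import bot
C=np.array([486.5,-8.3]);y=-177.;g=np.array([-37.5,0])
p=np.r_[(C+R2(y)@g)/1000,UP]
bot.goto(p,rot(3)); bot.line_to([p[0],p[1],.011]); print(bot.current_contact_force())
ims=[]
def sh():
    c=bot.read_camera("side");u,v=project(c,[p[0],p[1],.03]).astype(int);ims.append(cv2.resize(c["pixels"][v-60:v+40,u-60:u+60],None,fx=3.3,fy=3.3,interpolation=cv2.INTER_CUBIC))
sh()
for o in (.6,.5,.45):
    bot.set_gripper(o,20);print(o,bot.current_opening(),bot.current_grip_force(),bot.current_contact_force())
sh();cv2.imwrite("pics/s1.png",np.hstack(ims))
E
```

```text
[ 0.02279905 -0.78798637  0.08441274]
0.6 0.5982713401100703 0.0 [-0.55829568 -0.58163514  0.1795321 ]
0.5 0.500017645969056 0.0 [0.03107813 0.31550546 0.44782721]
0.45 0.4504183497104793 0.0 [ 0.73735604 -0.76336231 -0.69716127]
```

View pics/s1.png

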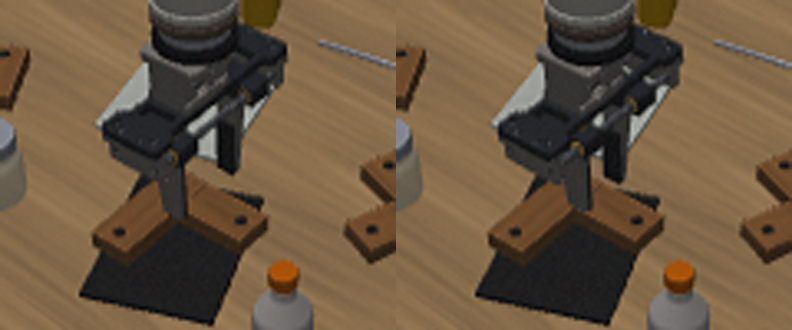

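```bash
python3 - <<'E'
from h import *
from workcell import bot
c=dict(np.load("side0.npz"));e=bot.current_ee_pos();print(e)
u,v=project(c,[e[0],e[1],.03]).astype(int);print(u,v)
for nm,px in (("near",(580-396,208)),("far",(615-396,180))):
    print(nm,np.array(px)/3.3+[u-60,v-60])
for z in (0.011,.02,.03,.04,.05): print(z,[project(c,[e[0]+s*.029,e[1],z]).round(1).tolist() for s in(-1,1)])
print(bot.current_opening()*92)
E
```

```text
[ 0.52394358 -0.00633898  0.01099295]
270 193
near [265.75757576 196.03030303]
far [276.36363636 187.54545455]
0.011 [[265.0, 202.3], [277.2, 192.7]]
0.02 [[264.9, 200.3], [277.1, 190.7]]
0.03 [[264.7, 198.0], [277.1, 188.4]]
0.04 [[264.6, 195.7], [277.0, 186.1]]
0.05 [[264.5, 193.4], [276.9, 183.8]]
41.37439867290467
```

The side view shows the fingertips ending about 25 mm above the reported TCP height, over the L's top. I'll probe down gently to find the true offset.

```bash
python3 - <<'E'
from h import *
from workcell import bot
bot.set_gripper(.75,20)
e=np.array(bot.current_ee_pos())
for z in np.arange(.007,-.0135,-.004):
    bot.line_to([e[0],e[1],z],max_speed=.04); bot.hold(.1); f=bot.current_contact_force(); print(round(z,4),np.round(bot.current_ee_pos(),4),np.round(f,1))
    if abs(f[2])>4: break
c=bot.read_camera("side");u,v=project(c,[e[0],e[1],.01]).astype(int);cv2.imwrite("pics/s2.png",cv2.resize(c["pixels"][v-50:v+30,u-50:u+50],None,fx=5,fy=5,interpolation=cv2.INTER_CUBIC))
E
```

```text
0.007 [ 0.5238 -0.0063  0.0069] [-0.4  0.5  0.5]
0.003 [ 0.5239 -0.0063  0.0029] [-0.7  0.1 -0.6]
-0.001 [ 0.5239 -0.0063 -0.0011] [ 0.4  0.8 -0.3]
-0.005 [ 0.5239 -0.0063 -0.0051] [-0.1  0.   0.2]
-0.009 [ 0.5239 -0.0063 -0.009 ] [-0.3 -0.1  0.4]
-0.013 [ 0.5239 -0.0063 -0.013 ] [-0.4 -0.4 -0.4]
```

View pics/s2.png

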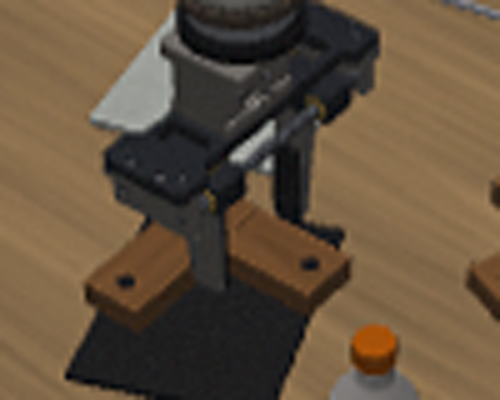

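The tips now straddle the L with no contact, so the tips really sit about 25 mm above the reported TCP. I'll grip here and carry on with that correction.

```bash
python3 - <<'E'
from h import *
from workcell import bot
bot.set_gripper(0.,40);e=np.array(bot.current_ee_pos())
print("op",bot.current_opening()*92,bot.current_grip_force(),e,bot.current_contact_force())
if bot.current_opening()*92<35: raise SystemExit
bot.line_to([e[0],e[1],UP-.02],max_speed=.12)
print("op",bot.current_opening()*92,bot.current_contact_force())
C=np.array([486.3,-8.3]);y=-177.;g=R2(-y)@(e[:2]*1000-C);print(g)
B=np.array([645,125.3]);Y=-162.9
place(bot,B+R2(Y)@g,Y+180,-.0125,.75)
bot.goto([.56,.10,.25],rot(17)); c=snap(bot,"w4"); m=wL(c["pixels"])
r=rect(c,m,.028,project(c,np.r_[(B+R2(Y)@g)/1000,.028]));print("large",r[:3],lpose(r)[1])
t=snap(bot,"top2","top")
r=rect(t,masks(t["pixels"])["L"],.028,project(t,np.r_[(B+R2(Y)@g)/1000,.028]));print("large top",r[:3],lpose(r)[1])
r=rect(t,masks(t["pixels"])["mat"],.008,project(t,[.48,-.012,.008]));print("mat top",r[:3])
c2=c;r=rect(c,masks(c["pixels"])["mat"],.008,project(c,[.48,-.012,.008]));print("mat",r[:3])
E
```

```text
op 44.705905895224305 39.999754428863525 [ 0.5240621  -0.00634674 -0.01293275] [ 0.39817077 -0.06702357  0.05663333]
op 44.42892176244176 [-0.61348724 -0.53321473 -1.01796851]
[-3.78125757e+01  2.57304492e-02]
place op mm 44.80883427098517 F [ 0.  -0.1 -1.2] ee [ 0.6812  0.1364 -0.0126]
t 42.3083
large (array([643.52038574, 124.52897644]), array([114.7199707 , 113.39312744]), 16.97892951965332) -163.02107048034668
large top (array([666.52105713, 111.81983185]), array([80.99460602, 82.39726257]), 16.961809158325195) -163.0381908416748
mat top (array([480.05770874, -10.93170166]), array([162.63536072, 122.70676422]), 24.534067153930664)
mat (array([738.706604  , -65.91375732]), array([709.87762451, 318.77694702]), 3.2999885082244873)
```

View pics/w4.png

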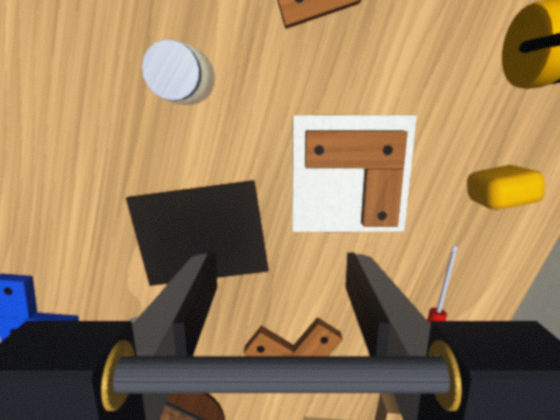

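The large L sits centred on the board (355,175), with the mat free at (198,232). Next I'll move the block from the disc to the mat, after one look from close by.

```bash
cat >> h.py <<'E'
def blockpose(c,z,X):
    m=masks(c["pixels"]);hsv=cv2.cvtColor(c["pixels"],cv2.COLOR_BGR2HSV)
    b=cv2.morphologyEx(((hsv[...,2]>165)&(hsv[...,1]>70)&(hsv[...,0]<20)).astype(np.uint8)*255,cv2.MORPH_OPEN,np.ones((3,3)))
    k=np.zeros_like(b);u=project(c,X);return b,u
E
python3 - <<'E'
from h import *
from workcell import bot
bot.goto([.48,-.32,.25],rot(74.6));c=snap(bot,"w5")
u=project(c,[.524,-.332,.048]);hsv=cv2.cvtColor(c["pixels"],cv2.COLOR_BGR2HSV)
b,_=blockpose(c,.048,[.524,-.332,.048])
# keep only blob within 70 mm of the disc centre
ring=np.array([project(c,[.524+.068*np.cos(t),-.332+.068*np.sin(t),.008]) for t in np.linspace(0,6.28,60)],np.int32)
k=np.zeros_like(b);cv2.fillConvexPoly(k,ring,255)
print(u,[hsv[int(u[1])+d,int(u[0])+e].tolist() for d,e in((0,0),(5,5),(0,45),(0,-45))])
r=rect(c,b&k,.048,u);print(r[:3]);r=rect(c,b,.048,u);print(r[:3])
E
```

```text
[280.24727187 219.92963259] [[15, 139, 219], [15, 137, 216], [12, 162, 88], [12, 160, 86]]
(array([ 519.66430664, -329.87576294]), array([ 54.30608749, 108.65660095]), 74.62664794921875)
(array([ 504.68023682, -328.15823364]), array([747.23168945, 425.072052  ]), 74.6453857421875)
```

View pics/w5.png

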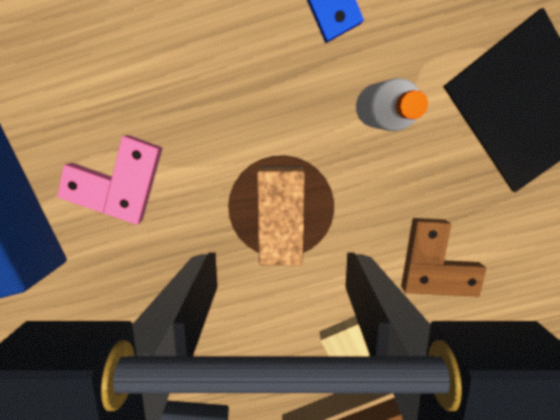

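The block lies on the disc at (281,218). Picking it now.

```bash
python3 - <<'E'
from h import *
from workcell import bot
c=dict(np.load("w5.npz"));p=cast(c,(281.3,218.5),.048)[0]*1000;print(p)
pick(bot,p,74.6,-.005,.9)
if bot.current_opening()*92<40: raise SystemExit("missed")
place(bot,(479.3,-11.8),114.5,-.0045,.85)
# look towards mat and middle
bot.goto([.56,-.09,.25],rot(70));c=snap(bot,"w6");m=wL(c["pixels"])
r=rect(c,m,.02,project(c,[.672,-.14,.02]));print("middle",r[:3],lpose(r)[1])
c=dict(np.load("w5.npz"));r=rect(c,wL(c["pixels"]),.02,project(c,[.672,-.14,.02]));print("middle w5",r[:3],lpose(r)[1])
E
```

```text
[ 522.60091937 -330.30821462]
pick op mm 54.934606983165146 grip 40.000099539756775 ee [ 0.5226 -0.3304 -0.0049]
place op mm 54.60194110756117 F [ 0.5  0.  -1.2] ee [ 0.4794 -0.0118 -0.0046]
t 56.2417
middle (array([ 644.81494141, -131.72122192]), array([100.50841522, 104.8467865 ]), 71.55000305175781) 71.55000305175781
middle w5 (array([ 643.53552246, -135.01365662]), array([106.68927002, 105.74269867]), 72.05182647705078) 72.05182647705078
```

View pics/w6.png

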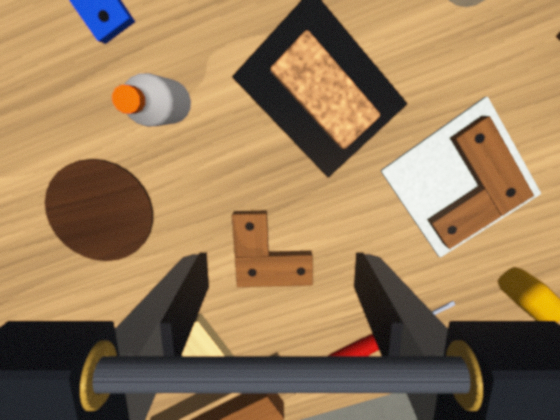

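The block is central and lengthwise on the mat (325,90), the large L is on the board, and the middle L is at (272,250). Now I'll put the middle L on the pile.

```bash
python3 - <<'E'
from h import *
from workcell import bot
C=np.array([645.3,-131.8]);y=71.6;g=np.array([-29.5,6])
pick(bot,C+R2(y)@g,y,-.019,.75)
print("op",bot.current_opening()*92)
if bot.current_opening()*92<40: raise SystemExit("missed")
B=np.array([644.3,124.9]);Y=17.1
place(bot,B+R2(Y)@g,Y,.0095,.7)
bot.goto([.56,.17,.25],rot(60));c=snap(bot,"w7");m=wL(c["pixels"])
r=rect(c,m,.02,project(c,[.51,.30,.02]));print("small",r[:3],lpose(r)[1])
E
```

```text
pick op mm 44.88338431120614 grip 40.000187158584595 ee [ 0.6304 -0.1579 -0.0189]
op 44.63181587877614
place op mm 45.00656064852076 F [ 0.2 -0.3 -1.5] ee [0.6144 0.122  0.0094]
t 68.6917
small (array([524.96575928, 322.84347534]), array([87.42068481, 87.01966095]), 34.27251052856445) 34.27251052856445
```

View pics/w7.png

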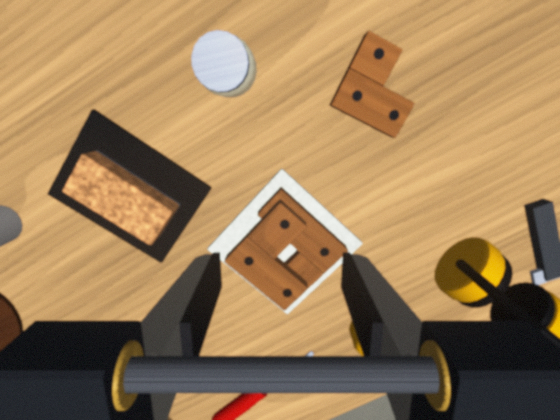

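The middle L is on the large one, turned half round (288,250), and the small L is at (370,85). Last, the small one.

```bash
python3 - <<'E'
from h import *
from workcell import bot
C=np.array([525.8,321.9]);y=34.1;g=np.array([13,-21.5])
pick(bot,C+R2(y)@g,y-90,-.019,.75)
print("op",bot.current_opening()*92)
if bot.current_opening()*92<40: raise SystemExit("missed")
B=np.array([644.3,124.9]);Y=-162.9
place(bot,B+R2(Y)@g,107.1,.0295,.7)
bot.goto([.575,.145,.25],rot(107.1));c=snap(bot,"w8");u,v=project(c,[.645,.125,.05]).astype(int);print(u,v)
a=cv2.resize(c["pixels"][v-85:v+85,u-85:u+85],(510,510),interpolation=cv2.INTER_CUBIC)
cv2.imwrite("pics/w8c.png",a);print(u-85,v-85)
E
```

```text
pick op mm 44.888849601619164 grip 39.99173820018768 ee [ 0.5487  0.3115 -0.0189]
op 44.80491165472987
place op mm 44.55312084655543 F [ 0.2  0.3 -1. ] ee [0.6257 0.1416 0.0294]
t 83.6667
247 233
162 148
```

View pics/w8c.png

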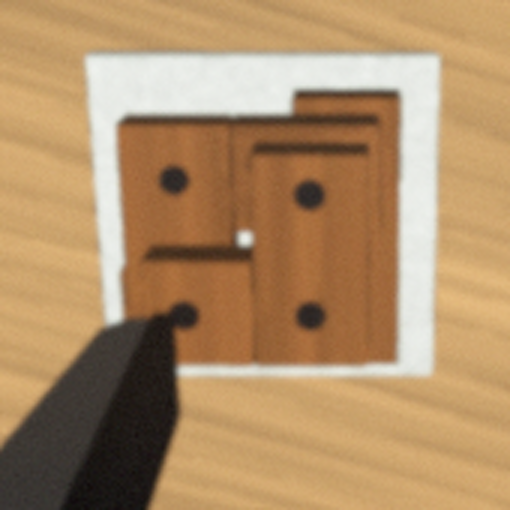

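```bash
python3 - <<'E'
from h import *
c=dict(np.load("w8.npz"));R=R2(107.1);O=np.array([644.3,124.9])
f=lambda X,Y,z:((cast(c,(162+X/3-.33,148+Y/3-.33),z)[0]*1000-O)@R).round(1)
print("board TL,TR,BR,BL",f(86,54,.008),f(440,54,.008),f(433,376,.008))
print("large right (60), top-edge",f(398,200,.028),f(350,97,.028))
print("middle left(-52)/right(52)/top",f(121,180,.048),f(378,180,.048),f(250,123,.048))
print("small left/right(44)/top/bottom",f(143,262,.068),f(368,250,.068),f(310,153,.068),f(310,362,.068))
E
```

```text
board TL,TR,BR,BL [-73.2  74. ] [75.2 74.1] [ 75.5 -74.8]
large right (60), top-edge [57.6 16.2] [37.6 59.8]
middle left(-52)/right(52)/top [-52.8  30.5] [48.8 30.5] [-1.1 53.6]
small left/right(44)/top/bottom [-41.8   3.4] [44.7  8.4] [23.  46.7] [ 21.9 -38.7]
```

```bash
python3 - <<'E'
from h import *
from workcell import bot
bot.goto([.45,.25,.3],rot(50))
for n in("top","side"):
    c=snap(bot,n+"9",n)
    u,v=project(c,[.645,.125,.05]).astype(int);print(n,u-45,v-45)
    cv2.imwrite(f"pics/{n}9c.png",cv2.resize(c["pixels"][v-45:v+45,u-45:u+45],(540,540),interpolation=cv2.INTER_CUBIC))
E
python3 -c "
import cv2,numpy as np
cv2.imwrite('pics/f9.png',cv2.resize(np.hstack([cv2.imread('pics/top9c.png'),cv2.imread('pics/side9c.png')]),(800,400)))"
```

```text
top 144 91
side 221 108
```

View pics/f9.png

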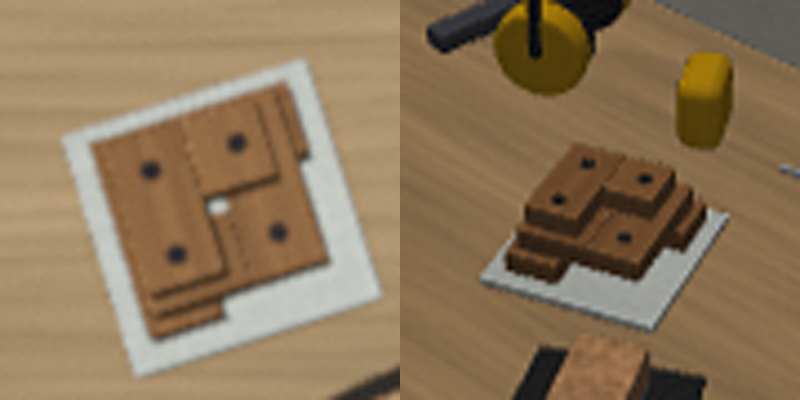

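```bash
python3 - <<'E'
from h import *
c=dict(np.load("top9.npz"));R=R2(17.1);O=np.array([644.3,124.9])
f=lambda X,Y,z:((cast(c,(144+X/4.444-.4,91+Y/4.444-.4),z)[0]*1000-O)@R).round(1)
for n,p,z in [("board",(63,137),.008),("board",(303,60),.008),("board",(382,295),.008),("board",(138,377),.008),
 ("small heel (44,44)",(92,145),.068),("small (44,-44)",(260,93),.068),("small(-1,-44)",(278,182),.068),("small(-44,-1)",(226,272),.068),("small(-44,44)",(152,296),.068),
 ("mid heel(-52,-52)",(328,262),.048),("mid -52,52",(152,313),.048),("large (15,-60)",(309,157),.028),("large(-60,60)",(155,339),.028),("large(-60,15)",(225,319),.028)]: print(n,f(*p,z))
E
```

```text
board [76.7 72.3]
board [ 76.1 -74.7]
board [-71.1 -76.2]
board [-72.4  72.1]
small heel (44,44) [45.5 47.5]
small (44,-44) [ 44.1 -49.3]
small(-1,-44) [ -6.8 -43.7]
small(-44,-1) [-45.7  -1.7]
small(-44,44) [-45.6  40.8]
mid heel(-52,-52) [-52.9 -55. ]
mid -52,52 [-49.5  46.8]
large (15,-60) [ 13.6 -61.8]
large(-60,60) [-59.1  52.9]
large(-60,15) [-60.7  11.7]
```

```bash
python3 -c "
from workcell import bot
print(bot.current_clock(),bot.job_done())"
```

```text
the job is handed in; nothing more can be done
85.2667 None
```

The job is handed in at 85 s: the three squares are piled on the white board, each centred to within about 3 mm and turned half round, the block lies lengthwise in the middle of the mat, and the glue and jar were not touched; the first grasp of the large square missed, because the fingertips sat about 25 mm above the reported tool point, and it was redone with that corrected.

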